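Nest the drip catcher and hold the can over it to drain

ROBOT

A 6-joint arm with a two-finger parallel gripper is mounted at the origin on the work surface. World frame = base frame: x ahead of the robot, y to its left, z up, the work surface at z = 0. Lengths are in m, angles in rad, forces in N, time in s.
With the tool pointing down it reaches from about 0.375 to 0.975 m from the base axis. Payload 3.8 kg.
Tool frame: the origin (TCP) lies where the fingers leave the gripper's body, on its centre line; the fingertips stand 73 mm ahead of it and the grasp point (between the pads) lies 54 mm ahead of it (nose_length is the distance from the TCP to the fingertips, in m); z points along the fingers, y is the line along which they close (so a half turn about z gives the same grasp; the last joint's range is limited). The gripper opens to 85 mm and grips with 20 to 120 N. Pads are 22 mm wide; open, the fingers measure 114 mm over their backs; the gripper's body (76 mm by 85 mm) begins 54 mm behind the grasp point. The pads swing forward as they close: fully open they stand 13 mm farther back than shut.
Start: joints at [-1.297, 0.264, 1.604, -0, 1.274, -0.037], TCP at [0.206, -0.643, 0.304] pointing down, gripper open.
Joint ranges: [-2.63, 2.63], [-0.94, 2.18], [0.31, 2.57], [-1.31, 4.45], [0, 2.66], [-2.55, 2.55]. Speed limits (rad/s): [2.57, 2.57, 3.14, 3.14, 3.14, 3.14].

INTERFACE

Orientations are given as a rotation vector (axis times angle).
In Python, from workcell import read_state, read_camera, calibration, finish_job, look_for, cut_out, tip_of, nose_length gives the robot as it stands.
- The arm moves only by the tool step_arm, never from a script. Its argument "targets" is a list of rows, each a list of 3 entries, a list of its own where there are three numbers: the turn, a rotation vector about the tool's x, y, z in rad, then the shift along the tool's x, y, z in mm, then the finger opening in mm, from 0 to 85.4. In form: [[[ax, ay, az], [x, y, z], grip], ...]. A call has 1 to 5 rows; each row shifts and turns the commanded pose from where the row before left it, along the tool's axes as they then stand; what a row does not reach is not made up. A row lasts 1/12 s, in which the tool goes at most 41.7 mm and 7.16 degrees, less where a joint would pass 70% of its speed; a pose out of reach is approached as far as the arm can. A call with a gripper value outside its range is refused whole. The fingers move at their own pace and stop on an object; "grip_force" is the grip in N (left out, the last holds). Time passes only in rows, so rows that do not move let the fingers close. It gives the time, the measured TCP pose, the force, the opening and the grip force at its end, in the units of the state.
- read_state(): the state, without advancing time (a new reading comes with each control period).
- read_camera(name): name is "side" or "top" or "wrist"; returns the picture (384x512x3 uint8, red, green, blue); there is no depth.
- calibration(name): a dict with "camera_matrix" (3x3 intrinsics, pixels), "R" (3x3) and "t" (3): a world point X has camera coordinates R X + t. Camera axes: x right, y down, z forward; pixel columns grow to the right and rows downward; lengths in m; the calibration is good to about 2 mm. A picture is of the moment at which its call begins: read the wrist's pose just before it. calibration takes no time and is no camera call; for the wrist camera it gives the pose at the moment of the call.
- finish_job(): hands the job in; it is judged then, once.
Trained networks look in the newest picture that a camera, given by its name, has taken for a name from the list of things; names that differ only in an ending like _2 or _b are one class to them, and where a whole thing is asked for, a point or a joint stands for the part that bears it (a point fixed in the world has none). Each returns a list of dicts, best first, with "score" (0 to 1); they miss things now and then, are a little off and sometimes report something else, mostly with a low value. They report only what shows in the picture. A call takes as long as a camera call. They do not tell look-alikes from the thing itself.
- look_for(camera, query): "extent" ([left, top, right, bottom] in pixels, round what is visible of it).
- cut_out(camera, query): "region" (384x512 bool, what is visible of it) and "extent" ([left, top, right, bottom] in pixels, round what is visible of it).
- tip_of(camera, query): "at" ([row, column] in pixels: a listed point, or the origin of a listed thing).
The state is a dict: "time": time; "q": joint angles; "joint_vel": joint speeds; "joint_torque": joint torques, N m; "tool_pos": TCP position; "tcp_rot": TCP orientation; "wrist_force": force on the tool from outside, world axes, zero at the start; "torque": the same for the moment, N m; "width": opening from 0.0 (shut) to 1.0 (fully open); "grip_force": force on a finger pad.
Only numpy, scipy, OpenCV 4.12 (cv2) and the standard library are available. Lean on these libraries where they do the work, as an engineer would, in place of code of your own. Each camera call takes 0.05 s, during which the arm holds its last target. There are 200 camera calls.

TASK

Get the drink can lying in the can crusher ready for crushing by draining its last drops: first stand the metal beaker in the wide white bowl where the bowl is, let go of it, then stand the clear tumbler inside the beaker and let go. Then draw the can out of the crusher's collar, and finish holding it in the gripper, still and raised, tipped mouth-down by about 40 degrees or more below level, with its mouth end over the tumbler, clear above the rim by up to a hand's breadth and touching none of the vessels. The job finishes while still holding the can there: do not put it down or let it go, and leave the other things on the counter where they are.

Things in the scene. Friction and masses are not known exactly. Their poses are not given: they have to be found in the camera images.
- crusher: fixed grey can crusher, base 360 x 120 x 22 mm. Its x axis is level, from the can's mouth to the housing; origin on the counter under the centre of a fully inserted can. Steel back plate from x = 72 mm and housing to x = 270 mm, 110 mm wide, 120 mm high, button on top to 150 mm. The can lies level, axis 85 mm up, on two thin rails at y = +-14 mm, tops 62 mm up; free space beside it down to the base
- collar_mouth (a point): centre of the open front of the crusher's steel collar, a tube round the can's axis, 85 mm above the counter, 33 mm along the crusher's +x from its origin: outer diameter 67 mm, bore 59 mm, 36 mm deep, opening to -x; the can's base end sits 28 to 34 mm deep in it, so draw the can 40 mm or more along the crusher's -x before lifting
- can_center (a point): centre of the blue drink can (53 mm diameter, 134 mm long, about 35 g), lying in the crusher; its x axis runs along the can from mouth to base, so the mouth is 67 mm from here on its -x side. 53 mm wide across; can be grasped from above at this point
- can_mouth (a point): centre of the can's mouth end (the end with the opening and pull tab), same axes as can_center
- bowl_floor (a point): centre of the flat inner floor of the wide white ceramic bowl, 6 mm above the counter; floor about 100 mm across, flaring to the rim of 170 mm diameter, 48 mm high; z up; loose, 0.55 kg
- beaker_center (a point): centre, half-way up, of the straight metal beaker: outer diameter 66 mm, height 70 mm, wall and floor 3 mm, open top, z up; about 0.12 kg. Its place and the tumbler's may be swapped
- tumbler_center (a point): centre, half-way up, of the narrow straight clear plastic tumbler: outer diameter 46 mm, height 105 mm, wall 3 mm, floor 4 mm, open top, z up; about 0.06 kg. Standing in the beaker it rises 38 mm above the beaker's rim
- tumbler_rim (a point): centre of the tumbler's mouth, 105 mm above its underside
- spare_can: bystander: second blue can, standing upright, 53 mm diameter, 134 mm high; origin at its underside
- rubber_block: bystander: black rubber block 60 x 90 x 28 mm (its x, y, z), origin at the centre of its underside
- puck_a: bystander: a crushed can, disc 60 mm diameter, 22 mm high, origin at its underside
- puck_b: bystander: another crushed can, the same
- small_dish: bystander: small white ceramic dish, 100 mm diameter, 30 mm high, origin at its underside
- jar: bystander: closed glass jar, 70 mm diameter, 100 mm high, origin at its underside
- spoon: bystander: steel spoon lying along its x axis, about 190 mm long
Mind the look-alikes: they are no part of the job. Leave any green look-alike of the part that bears tumbler_center alone.

How it is judged:
On the way, in this order (a step that is already met when the one before it is completed fails the run):
1. the beaker stands upright on the bowl's floor, let go (horizontal distance between beaker_center and bowl_floor below 0.03 m and z of beaker_center in the frame of bowl_floor below 0.04 m and angle between beaker_center's own z axis and vertical below 0.12 rad and contact force between the fingers and beaker below 0.1 N), for 0.2 s.
2. the tumbler stands in the beaker in the bowl, let go (all of step 1 and horizontal distance between tumbler_center and beaker_center below 0.013 m and z of tumbler_center in the frame of beaker_center below 0.026 m and angle between tumbler_center's own z axis and vertical below 0.15 rad and contact force between the fingers and tumbler below 0.1 N), for 0.2 s.
3. the can is out of the collar and lifted clear of the crusher (distance between can_center and collar_mouth above 0.08 m and height (world z) of can_center above 0.12 m and contact force between can and crusher below 0.1 N and contact force between the fingers and can above 1 N), for 0.1 s.
At the end, for the whole second after the job is handed in: Beaker on the bowl floor (axes within 30 mm), tumbler on the beaker floor, both upright and let go; can held still by the fingers, mouth 30 degrees or more below level, within 45 mm of the tumbler axis, 0.13 to 0.27 m above the counter (rim at 0.114), touching no vessel nor the crusher (all of step 2 and angle between can_center's own x axis and vertical below 1.05 rad and height (world z) of can_mouth between 0.13 and 0.27 m and horizontal distance between can_mouth and tumbler_rim below 0.045 m and contact force between the fingers and can above 1 N and linear speed of can below 0.05 m/s and contact force between can and crusher below 0.1 N and contact force between can and bowl below 0.1 N and contact force between can and beaker below 0.1 N and contact force between can and tumbler below 0.1 N); the arm keeps its last pose, push and grip.
It fails at once if a bystander is moved more than 30 mm (distance of any of spare_can, rubber_block, puck_a, puck_b, small_dish, jar, spoon from where it was at the start of the episode above 0.03 m).
It fails at once if the bowl is pushed more than 60 mm (distance of bowl_floor from where it was at the start of the episode above 0.06 m).
It also fails if it takes over 67 s, if anything falls off the work surface, if the arm or the gripper's body presses on something with over 40 N, if the wrist force passes 120 N, or if a joint passes its speed limit or range.

## Working session

There is one attempt and no reset: what is moved stays moved. The work goes in short steps, Python scripts to look and compute and a tool call to move; the robot and the scene stay as the last step left them, time stands still between calls to the robot, and variables do not carry over. Pictures are saved under pics/ and viewed, at most 10 in all, crops included, and the job is handed in when it is done.

Besides the shell and the picture viewer there is one more tool, called after "Emit:" as name([rows], argument=value, ...), one row to a line, values as JSON. step_arm: Moves the arm, as the interface text tells. Its arguments: {"type":"object","properties":{"targets":{"type":"array","items":{"type":"array"}},"grip_force":{"type":"number"}},"required":["targets"]}

```bash
mkdir -p pics; ls; cat > h.py <<'E'
import numpy as np, cv2
from workcell import *
def save(cam,name,rgb=None):
    im=read_camera(cam) if rgb is None else rgb
    cv2.imwrite('pics/'+name,im[:,:,::-1]); return im
def ray(cal,px):
    K=np.array(cal["camera_matrix"]);R=np.array(cal["R"]);t=np.array(cal["t"])
    u,v=px; d=R.T@np.linalg.solve(K,[u,v,1.]); return -R.T@t,d
def onz(cal,px,z):
    c,d=ray(cal,px); return c+d*(z-c[2])/d[2]
def proj(cal,X):
    p=np.array(cal["R"])@np.array(X)+np.array(cal["t"]); p=np.array(cal["camera_matrix"])@p; return p[:2]/p[2]
def tri(c1,p1,c2,p2):
    a,d=ray(c1,p1);b,e=ray(c2,p2)
    s=np.linalg.lstsq(np.c_[d,-e],b-a,rcond=None)[0]
    P=a+d*s[0];Q=b+e*s[1]; return (P+Q)/2,np.linalg.norm(P-Q)
E
python3 - <<'E'
from h import *
np.set_printoptions(precision=4,suppress=True)
a=save('top','a.png');b=save('side','b.png')
cv2.imwrite('pics/ab.png',np.vstack([a,b])[:,:,::-1][:, :])
C={c:calibration(c) for c in('top','side')}
for n in ['can_center','can_mouth','collar_mouth','bowl_floor','beaker_center','tumbler_center','tumbler_rim','crusher']:
    r={}
    for c in C:
        r[c]=[(round(x['score'],2),np.round(x['at'],1).tolist()) for x in tip_of(c,n)[:3]]
        print(n,c,r[c])
    if all(r.values()):
        print('   tri',*tri(C['top'],r['top'][0][1][::-1],C['side'],r['side'][0][1][::-1]))
for c in C: print(c,ray(C[c],(256,192)))
print(read_state())
E
```

```text
pics
can_center top []
can_center side [(0.65, [116.8, 347.9])]
can_mouth top [(0.85, [248.5, 380.2]), (0.52, [211.5, 386.2]), (0.27, [246.5, 248.8])]
can_mouth side [(0.75, [125.5, 365.2])]
   tri [ 0.4218 -0.3421  0.0752] 0.002686378746183199
collar_mouth top [(0.62, [210.9, 387.9])]
collar_mouth side [(0.87, [109.9, 338.9])]
   tri [ 0.5251 -0.366   0.0816] 0.011478709472742979
bowl_floor top [(0.72, [183.0, 271.6])]
bowl_floor side [(0.65, [192.5, 267.9])]
   tri [ 0.6097 -0.0313 -0.014 ] 0.007423192933004063
beaker_center top [(0.63, [251.9, 158.9]), (0.39, [184.3, 270.7])]
beaker_center side [(0.67, [301.0, 285.0])]
   tri [0.397  0.3021 0.0528] 0.004551621210263198
tumbler_center top [(0.81, [121.2, 193.4]), (0.72, [178.8, 195.8]), (0.24, [194.2, 116.1])]
tumbler_center side [(0.72, [217.6, 167.1]), (0.64, [239.8, 227.1]), (0.37, [279.1, 158.1])]
   tri [0.7863 0.2164 0.0496] 0.002162503141722589
tumbler_rim top [(0.81, [117.7, 193.9]), (0.71, [178.8, 196.1])]
tumbler_rim side [(0.67, [227.2, 223.7]), (0.65, [202.8, 162.3]), (0.29, [162.4, 220.4])]
   tri [0.7064 0.1949 0.0802] 0.16125974848258096
crusher top [(0.83, [224.0, 374.3]), (0.22, [178.9, 194.5])]
crusher side [(0.81, [133.8, 343.7])]
   tri [ 0.49   -0.3542  0.004 ] 0.0027637760919303413
top (array([0.4913, 0.0757, 1.097 ]), array([ 0.0822, -0.0507, -0.9955]))
side (array([0.2013, 0.8085, 1.0577]), array([ 0.3075, -0.5815, -0.7533]))
{'time': 0.9, 'q': array([-1.2968,  0.2638,  1.604 ,  0.    ,  1.2737, -0.0369]), 'joint_vel': array([ 0.0009,  0.0001,  0.0016, -0.0013, -0.0011, -0.0017]), 'joint_torque': array([ -0.0021, -51.5055, -36.7733,  -0.0003,   0.0007,  -0.    ]), 'tool_pos': array([ 0.2065, -0.6427,  0.3039]), 'tcp_rot': array([3.1036, 0.4863, 0.    ]), 'wrist_force': array([-0.7589,  0.0071,  0.0858]), 'torque': array([-0.0062, -0.024 , -0.0179]), 'grip_force': 0.0, 'width': 0.9989834585557867}
```

```bash
python3 -c "
import cv2,numpy as np
a=cv2.imread('pics/a.png');cv2.imwrite('pics/a2.png',cv2.resize(a,(800,600)))
b=cv2.imread('pics/b.png');cv2.imwrite('pics/b2.png',cv2.resize(b,(800,600)))"
```

```text
(no output)
```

View pics/a2.png

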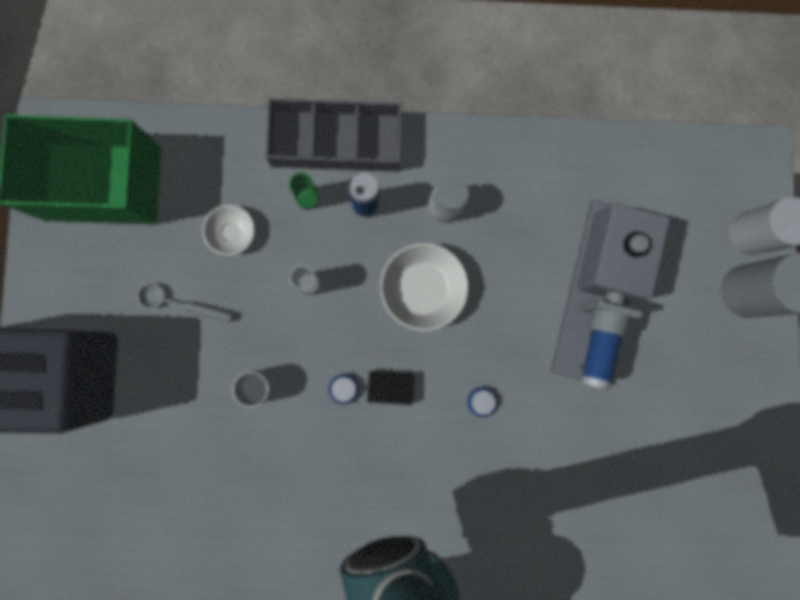

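View pics/b2.png

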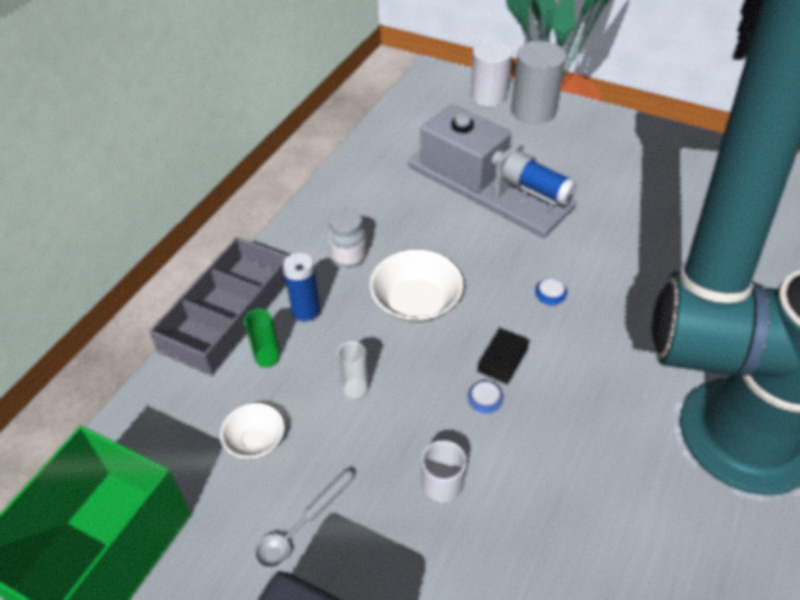

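Top view (512 px scale): bowl at (272,183), beaker at (160,249), clear tumbler at (196,179), green look-alike at (195,121), and the can in the crusher at (385,228) with its mouth towards the robot. The side view agrees. Next I fit the shapes to the masks.

```bash
cat > fit.py <<'E'
from h import *
from scipy.optimize import minimize
th=np.linspace(0,2*np.pi,40,endpoint=False)
def sil(cal,pts,shape=(384,512),s=4):
    p=np.array([proj(cal,x) for x in pts]); h=cv2.convexHull(((p+.5)*s).astype(np.float32)).astype(np.int32)
    m=np.zeros((shape[0]*s,shape[1]*s),np.uint8); cv2.fillConvexPoly(m,h,1); return cv2.resize(m.astype(np.float32),shape[::-1],interpolation=cv2.INTER_AREA)
def frust(x,y,z0,r0,z1,r1):
    return [(x+r*np.cos(a),y+r*np.sin(a),z) for z,r in((z0,r0),(z1,r1)) for a in th]
def lying(x,y,yaw,z=.085,r=.0265,L0=-.067,L1=.067):
    c,s=np.cos(yaw),np.sin(yaw)
    return [(x+l*c-r*np.cos(a)*s,y+l*s+r*np.cos(a)*c,z+r*np.sin(a)) for l in(L0,L1) for a in th]
def fit(masks,cals,f,p0,step=.01):
    def cost(p):
        e=0
        for c in masks:
            s=sil(cals[c],f(*p)); m=masks[c]; e+=1-np.minimum(s,m).sum()/np.maximum(s,m).sum()
        return e/len(masks)
    sx=np.vstack([p0]+[np.array(p0)+step*np.eye(len(p0))[i] for i in range(len(p0))])
    r=minimize(cost,p0,method='Nelder-Mead',options=dict(initial_simplex=sx,xatol=2e-4,fatol=1e-4)); return r.x,r.fun
def pick(cam,name,guess):
    cal=calibration(cam);g=proj(cal,guess);best=None
    for o in cut_out(cam,name):
        e=o['extent']
        if e[0]-6<g[0]<e[2]+6 and e[1]-6<g[1]<e[3]+6 and (best is None or o['score']>best['score']): best=o
    return best and best['region'].astype(np.float32)
E
python3 - <<'E'
from fit import *
np.set_printoptions(precision=4,suppress=True)
C={c:calibration(c) for c in('top','side')}
for c in C: read_camera(c)
for n,g,f in [('beaker_center',(.397,.302,.035),lambda x,y:frust(x,y,0,.033,.07,.033)),
 ('tumbler_center',onz(C['top'],(195.8,178.8),.052),lambda x,y:frust(x,y,0,.023,.105,.023)),
 ('bowl_floor',(.61,-.031,.006),lambda x,y:frust(x,y,0,.053,.048,.085)),
 ('jar',onz(C['top'],(287,128),.05),lambda x,y:frust(x,y,0,.035,.1,.035)),
 ('spare_can',onz(C['top'],(233,120),.07),lambda x,y:frust(x,y,0,.0265,.134,.0265)),
 ('rubber_block',onz(C['top'],(250,248),.028),None),('puck_a',onz(C['top'],(219,248),.022),None)]:
    print(n,'guess',np.array(g))
    if f is None: continue
    M={c:pick(c,n,g) for c in C}; M={c:m for c,m in M.items() if m is not None}
    for k in ([list(M)]+[[c] for c in M]): print('  ',k,*fit({c:M[c] for c in k},C,f,list(g[:2])))
for c in C:
    for o in cut_out(c,'can_center')[:3]: print(c,o['score'],o['extent'],tip_of(c,'can_center')[:2])
print(onz(C['top'],(380.2,248.5),.085),onz(C['side'],(365.2,125.5),.085),onz(C['top'],(387.9,210.9),.085),onz(C['side'],(338.9,109.9),.085))
print(onz(C['side'],(347.9,116.8),.085))
E
```

```text
beaker_center guess [0.397 0.302 0.035]
   ['top', 'side'] [0.4058 0.2968] 0.07249662280082703
   ['top'] [0.4045 0.2951] 0.05422687530517578
   ['side'] [0.4067 0.2985] 0.02976679801940918
tumbler_center guess [0.612  0.2027 0.052 ]
   ['top', 'side'] [0.6107 0.2058] 0.10407805442810059
   ['top'] [0.6089 0.2038] 0.07079452276229858
   ['side'] [0.6115 0.207 ] 0.05830681324005127
bowl_floor guess [ 0.61  -0.031  0.006]
   ['top', 'side'] [ 0.6076 -0.0209] 0.041226357221603394
   ['top'] [ 0.6066 -0.0234] 0.03696572780609131
   ['side'] [ 0.6077 -0.0192] 0.023032069206237793
jar guess [ 0.7761 -0.0677  0.05  ]
   ['top', 'side'] [ 0.7758 -0.0661] 0.12266680598258972
   ['top'] [ 0.7721 -0.066 ] 0.1113482117652893
   ['side'] [ 0.7781 -0.0653] 0.10757803916931152
spare_can guess [0.7894 0.097  0.07  ]
   ['top', 'side'] [0.7747 0.0961] 0.12921583652496338
   ['top'] [0.7732 0.0942] 0.07780766487121582
   ['side'] [0.7787 0.0953] 0.13415169715881348
rubber_block guess [0.41   0.0354 0.028 ]
puck_a guess [0.4075 0.1287 0.022 ]
top 0.79 [373.8, 212.3, 400.5, 249.8] [{'at': [222.3, 384.6], 'score': 0.86}, {'at': [246.8, 382.5], 'score': 0.41}]
side 0.68 [334.7, 102.6, 366.6, 131.0] [{'at': [112.7, 347.2], 'score': 0.58}]
side 0.39 [213.3, 216.0, 234.0, 257.8] [{'at': [112.7, 347.2], 'score': 0.58}]
[ 0.4212 -0.3387  0.085 ] [ 0.4207 -0.3298  0.085 ] [ 0.5303 -0.3622  0.085 ] [ 0.5189 -0.3647  0.085 ]
[ 0.482  -0.3454  0.085 ]
```

Emit:
step_arm([
  [[0,0,0.1],[0,0,0],85],
  [[0,0,0.1],[0,0,0],85],
  [[0,0,0.111],[0,0,0],85],
  [[0,0,0],[20,-30,4],85],
  [[0,0,0],[20,-30,4],85],
])

```text
time: 2.17
tool_pos: [0.2459, -0.5833, 0.2959]
tcp_rot: [3.141, -0.006, 0.0]
wrist_force: [1.8, -0.0, -0.1]
width: 0.995
grip_force: 0.0
```

Emit:
step_arm([
  [[0,0,0],[20,-30,4],85],
  [[0,0,0],[20,-30,4],85],
  [[0,0,0],[20,-30,4],85],
  [[0,0,0],[20,-30,4],85],
  [[0,0,0],[20,-30,4],85],
])

```text
time: 2.58
tool_pos: [0.3471, -0.4312, 0.2759]
tcp_rot: [3.141, -0.001, 0.001]
wrist_force: [0.9, -0.4, 0.1]
width: 1.001
grip_force: 0.0
```

Emit:
step_arm([
  [[0,0,0],[20,-30,4],85],
  [[0,0,0],[20,-30,4],85],
  [[0,0,0],[20,-30,4],85],
  [[0,0,0],[20,-30,4],85],
  [[0,0,0],[20,-30,4],85],
])

```text
time: 3.0
tool_pos: [0.4472, -0.2812, 0.2561]
tcp_rot: [3.141, -0.001, 0.001]
wrist_force: [1.3, -1.5, 0.0]
width: 0.999
grip_force: 0.0
```

Emit:
step_arm([
  [[0,0,0],[0,-38,0],85],
  [[0,0,0],[0,-38,0],85],
  [[0,0,0],[0,-38,0],85],
  [[0,0,0],[0,-38,0],85],
  [[0,0,0],[0,-38,0],85],
])

```text
time: 3.42
tool_pos: [0.4463, -0.091, 0.2562]
tcp_rot: [3.141, -0.001, 0.001]
wrist_force: [1.1, -0.4, -0.1]
width: 0.996
grip_force: 0.0
```

Emit:
step_arm([
  [[0,0,0],[0,-38,0],85],
  [[0,0,0],[0,-38,0],85],
  [[0,0,0],[0,-38,0],85],
  [[0,0,0],[-4,-38,0],85],
  [[0,0,0],[-8,-38,0],85],
])

```text
time: 3.83
tool_pos: [0.4347, 0.0991, 0.2565]
tcp_rot: [-3.141, 0.001, -0.003]
wrist_force: [0.9, -0.8, 0.0]
width: 0.995
grip_force: 0.0
```

Emit:
step_arm([
  [[0,0,0],[-8,-38,0],85],
  [[0,0,0],[-8,-38,0],85],
  [[0,0,0],[-8,-38,0],85],
  [[0,0,0],[-5,-38,0],85],
  [[0,0,0],[0,-30,0],85],
])

```text
time: 4.25
tool_pos: [0.4043, 0.2819, 0.2563]
tcp_rot: [-3.141, -0.002, -0.001]
wrist_force: [0.7, -0.3, 0.1]
width: 0.996
grip_force: 0.0
```

```bash
python3 - <<'E'
from fit import *
np.set_printoptions(precision=4,suppress=True)
save('wrist','w1.png');c=calibration('wrist');s=read_state();print(s['tool_pos'],s['tcp_rot'],s['q'])
m=pick('wrist','beaker_center',(.406,.297,.035))
print([ (o['score'],o['extent']) for o in look_for('wrist','beaker_center')])
if m is not None: print(fit({'w':m},{'w':c},lambda x,y:frust(x,y,0,.033,.07,.033),[.406,.297]))
E
```

```text
[0.4052 0.2858 0.2567] [-3.1361 -0.0037 -0.0025] [ 0.5621 -0.0444  2.0339  0.0042  1.1478  2.1288]
[(0.69, [208.5, 146.9, 273.9, 219.9])]
(array([0.406 , 0.3014]), np.float64(0.022685110569000244))
```

View pics/w1.png

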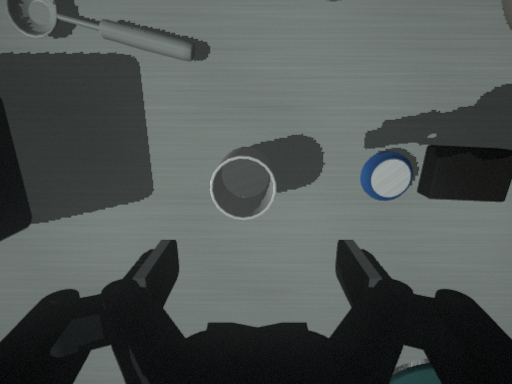

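Emit:
step_arm([
  [[0,0,0],[0.5,-14,0],85],
  [[0,0,0],[0,0,20],85],
  [[0,0,0],[0,0,30],85],
  [[0,0,0],[0,0,30],85],
  [[0,0,0],[0,0,0],85],
])

```text
time: 4.82
tool_pos: [0.4029, 0.2902, 0.1702]
tcp_rot: [3.136, -0.003, -0.014]
wrist_force: [-1.4, -1.5, -1.3]
width: 0.992
grip_force: 0.0
```

```bash
python3 - <<'E'
from fit import *
np.set_printoptions(precision=4,suppress=True)
s=read_state();c=calibration('wrist');im=save('wrist','w2.png');print(s['tool_pos'],s['tcp_rot'])
m=pick('wrist','beaker_center',(.406,.3,.05))
if m is not None: print(fit({'w':m},{'w':c},lambda x,y:frust(x,y,0,.033,.07,.033),[.406,.297]))
E
```

```text
[0.4029 0.2902 0.1702] [ 3.1355 -0.0029 -0.0143]
(array([0.4048, 0.2964]), np.float64(0.014532148838043213))
```

Emit:
step_arm([
  [[0,0,0],[1,-4,0],85],
  [[0,0,0],[0,0,0],85],
  [[0,0,0],[0,0,0],85],
])

```text
time: 5.17
tool_pos: [0.4086, 0.2982, 0.1782]
tcp_rot: [-3.139, 0.001, -0.005]
wrist_force: [0.5, 0.7, 0.4]
width: 0.993
grip_force: 0.0
```

```bash
python3 - <<'E'
from fit import *
np.set_printoptions(precision=4,suppress=True)
s=read_state();c=calibration('wrist');im=save('wrist','w2.png');print(s['tool_pos'],s['tcp_rot'])
m=pick('wrist','beaker_center',(.406,.3,.05))
print(fit({'w':m},{'w':c},lambda x,y:frust(x,y,0,.033,.07,.033),[.406,.297]))
s=read_state();print(s['tool_pos'],s['tcp_rot'])
E
```

```text
[0.4086 0.2982 0.1782] [-3.1393  0.0006 -0.0055]
(array([0.4048, 0.2963]), np.float64(0.015736818313598633))
[0.408  0.2978 0.1775] [-3.1401  0.0003 -0.0036]
```

Emit:
step_arm([
  [[0,0,0],[-3,1,10],85],
  [[0,0,0],[0,0,20],85],
  [[0,0,0],[0,0,20],85],
  [[0,0,0],[0,0,20],85],
  [[0,0,0],[0,0,0],85],
])

```text
time: 5.68
tool_pos: [0.401, 0.2943, 0.1017]
tcp_rot: [3.137, -0.0, -0.01]
wrist_force: [-0.2, -0.8, -0.7]
width: 0.994
grip_force: 0.0
```

Emit:
step_arm([
  [[0,0,0],[0,0,0],50],
  [[0,0,0],[0,0,0],50],
  [[0,0,0],[0,0,0],50],
  [[0,0,0],[0,0,0],50],
  [[0,0,0],[0,0,0],50],
], grip_force=35)

```text
time: 6.1
tool_pos: [0.4047, 0.2967, 0.1068]
tcp_rot: [-3.141, 0.0, -0.002]
wrist_force: [0.5, 0.0, -1.3]
width: 0.774
grip_force: 39.2
```

Emit:
step_arm([
  [[0,0,0],[0,0,0],50],
  [[0,0,0],[0,0,0],50],
])

```text
time: 6.27
tool_pos: [0.4044, 0.2965, 0.1064]
tcp_rot: [-3.141, 0.0, -0.001]
wrist_force: [-0.5, -0.4, 0.8]
width: 0.773
grip_force: 39.3
```

Emit:
step_arm([
  [[0,0,0],[0,0,-15],50],
  [[0,0,0],[0,0,-30],50],
  [[0,0,0],[0,0,-30],50],
  [[0,0,0],[0,0,-25],50],
  [[0,0,0],[10,16,0],50],
])

```text
time: 6.68
tool_pos: [0.4163, 0.2837, 0.2122]
tcp_rot: [-3.135, -0.003, -0.013]
wrist_force: [1.4, 2.0, -0.8]
width: 0.779
grip_force: 39.9
```

Emit:
step_arm([
  [[0,0,0],[20,31,0],50],
  [[0,0,0],[20,31,0],50],
  [[0,0,0],[20,31,0],50],
  [[0,0,0],[20,31,0],50],
  [[0,0,0],[20,31,0],50],
])

```text
time: 7.1
tool_pos: [0.5146, 0.1237, 0.2061]
tcp_rot: [-3.141, -0.0, -0.001]
wrist_force: [-0.1, 0.3, -1.9]
width: 0.778
grip_force: 39.9
```

Emit:
step_arm([
  [[0,0,0],[20,31,0],50],
  [[0,0,0],[20,31,0],50],
  [[0,0,0],[20,31,0],50],
  [[0,0,0],[20,31,0],50],
  [[0,0,0],[13,22,0],50],
])

```text
time: 7.52
tool_pos: [0.6086, -0.0236, 0.206]
tcp_rot: [3.141, -0.002, 0.002]
wrist_force: [0.9, -0.1, -1.4]
width: 0.776
grip_force: 39.9
```

Emit:
step_arm([
  [[0,0,0],[0,0,0],50],
  [[0,0,0],[0,0,0],50],
  [[0,0,0],[0,0,0],50],
  [[0,0,0],[0,0,0],50],
])

```text
time: 7.85
tool_pos: [0.6062, -0.0198, 0.2055]
tcp_rot: [-3.141, -0.001, 0.002]
wrist_force: [0.3, 0.5, -1.6]
width: 0.774
grip_force: 39.9
```

```bash
python3 - <<'E'
from fit import *
np.set_printoptions(precision=4,suppress=True)
s=read_state();c=calibration('wrist');im=save('wrist','w3.png');print(s['tool_pos'],s['tcp_rot'])
C={k:calibration(k) for k in('top','side')}
for k in C: save(k,k+'3.png')
for k in C:
    m=pick(k,'beaker_center',s['tool_pos']-[0,0,.08])
    print(k,m is not None and fit({k:m},C,lambda x,y:frust(x,y,.1,.033,.17,.033),list(s['tool_pos'][:2])))
    m=pick(k,'bowl_floor',(.6075,-.021,.02)); print(m is not None and fit({k:m},C,lambda x,y:frust(x,y,0,.053,.048,.085),[.6,-.02]))
E
```

```text
[ 0.6062 -0.0198  0.2055] [-3.1412 -0.0009  0.0019]
top False
(array([ 0.6036, -0.0225]), np.float64(0.6236989498138428))
side (array([ 0.6095, -0.0169]), np.float64(0.4496408700942993))
(array([ 0.606 , -0.0169]), np.float64(0.22044974565505981))
```

View pics/side3.png

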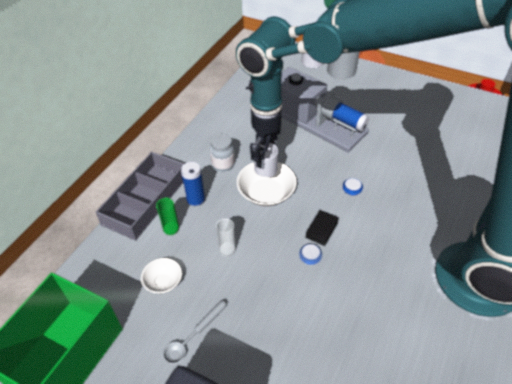

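Side view shows the beaker in the gripper at (266,160), over the middle of the bowl at (266,183). Lowering it now.

Emit:
step_arm([
  [[0,0,0],[1,1,25],50],
  [[0,0,0],[0,0,30],50],
  [[0,0,0],[0,0,25],50],
  [[0,0,0],[0,0,5],50],
  [[0,0,0],[0,0,3],50],
])

```text
time: 8.62
tool_pos: [0.6065, -0.0215, 0.1159]
tcp_rot: [-3.141, -0.0, 0.007]
wrist_force: [0.6, 0.5, -0.9]
width: 0.777
grip_force: 40.0
```

Emit:
step_arm([
  [[0,0,0],[0,0,2],50],
  [[0,0,0],[0,0,1],50],
  [[0,0,0],[0,0,1],50],
  [[0,0,0],[0,0,0],50],
])

```text
time: 8.95
tool_pos: [0.6091, -0.0218, 0.1154]
tcp_rot: [3.141, -0.0, 0.004]
wrist_force: [0.2, -0.1, -2.0]
width: 0.773
grip_force: 40.0
```

Emit:
step_arm([
  [[0,0,0],[0,0,1],50],
  [[0,0,0],[0,0,1],50],
  [[0,0,0],[0,0,0],50],
  [[0,0,0],[0,0,0],50],
])

```text
time: 9.28
tool_pos: [0.6085, -0.0218, 0.1124]
tcp_rot: [3.142, -0.0, 0.002]
wrist_force: [-0.2, -0.0, 0.3]
width: 0.777
grip_force: 40.1
```

Contact: the weight has come off the wrist. Releasing and backing up.

Emit:
step_arm([
  [[0,0,0],[0,0,0],85],
  [[0,0,0],[0,0,0],85],
  [[0,0,0],[0,0,0],85],
  [[0,0,0],[0,0,0],85],
  [[0,0,0],[0,0,0],85],
])

```text
time: 9.7
tool_pos: [0.608, -0.0217, 0.1119]
tcp_rot: [-3.142, 0.0, 0.0]
wrist_force: [-0.5, -0.3, 0.3]
width: 0.999
grip_force: 0.0
```

Emit:
step_arm([
  [[0,0,0],[0,0,-15],85],
  [[0,0,0],[0,0,-25],85],
  [[0,0,0],[0,0,-35],85],
  [[0,0,0],[0,0,-35],85],
  [[0,0,0],[0,0,-20],85],
])

```text
time: 10.12
tool_pos: [0.6095, -0.0219, 0.2462]
tcp_rot: [3.141, -0.0, 0.008]
wrist_force: [0.3, 0.8, 1.5]
width: 0.997
grip_force: 0.0
```

Emit:
step_arm([
  [[0,0,0],[0,-20,-15],85],
  [[0,0,0],[0,-30,0],85],
  [[0,0,0],[0,-35,0],85],
  [[0,0,0],[0,-35,0],85],
  [[0,0,0],[0,-35,0],85],
])

```text
time: 10.53
tool_pos: [0.6079, 0.1345, 0.2572]
tcp_rot: [-3.141, 0.002, -0.001]
wrist_force: [-0.2, -0.6, 0.0]
width: 0.997
grip_force: 0.0
```

Emit:
step_arm([
  [[0,0,0],[-5,-35,0],85],
  [[0,0,0],[0,-20,0],85],
  [[0,0,0],[0,0,0],85],
  [[0,0,0],[0,0,0],85],
  [[0,0,0],[0,0,0],85],
])

```text
time: 10.95
tool_pos: [0.603, 0.1878, 0.2567]
tcp_rot: [3.141, 0.0, -0.0]
wrist_force: [0.2, 0.4, 0.7]
width: 0.996
grip_force: 0.0
```

```bash
python3 - <<'E'
from fit import *
np.set_printoptions(precision=4,suppress=True)
s=read_state();C={k:calibration(k) for k in('top','side','wrist')}
for k in C: save(k,k+'4.png')
print(s['tool_pos'],s['tcp_rot'])
for n,g,f in [('tumbler_center',(.611,.206,.052),lambda x,y:frust(x,y,0,.023,.105,.023)),('beaker_center',(.6085,-.0218,.04),lambda x,y:frust(x,y,.006,.033,.076,.033)),('bowl_floor',(.607,-.02,.02),lambda x,y:frust(x,y,0,.053,.048,.085))]:
  for k in C:
    m=pick(k,n,g)
    print(n,k,m is not None and fit({k:m},C,f,list(g[:2])))
E
```

```text
[0.603  0.1878 0.2567] [ 3.1409  0.0003 -0.0005]
tumbler_center top (array([0.5815, 0.1759]), np.float64(0.9213666915893555))
tumbler_center side (array([0.6126, 0.2078]), np.float64(0.07861024141311646))
tumbler_center wrist (array([0.6096, 0.2057]), np.float64(0.046901047229766846))
beaker_center top (array([ 0.611 , -0.0232]), np.float64(0.1150442361831665))
beaker_center side (array([ 0.6121, -0.0189]), np.float64(0.0449487566947937))
beaker_center wrist (array([ 0.6095, -0.022 ]), np.float64(0.019078075885772705))
bowl_floor top (array([ 0.6053, -0.0239]), np.float64(0.21717512607574463))
bowl_floor side (array([ 0.6063, -0.0189]), np.float64(0.38693130016326904))
bowl_floor wrist (array([ 0.6052, -0.0219]), np.float64(0.3397012948989868))
```

View pics/wrist4.png

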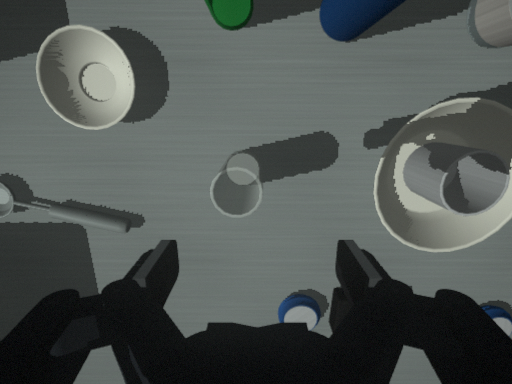

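The wrist view shows the beaker standing upright in the bowl (475,182) and the clear tumbler at (237,190). Grasping the tumbler near its top.

Emit:
step_arm([
  [[0,0,0],[7,-18,0],85],
  [[0,0,0],[0,0,20],85],
  [[0,0,0],[0,0,30],85],
  [[0,0,0],[0,0,0],85],
  [[0,0,0],[0,0,0],85],
])

```text
time: 11.97
tool_pos: [0.6084, 0.2059, 0.2046]
tcp_rot: [3.14, -0.0, -0.008]
wrist_force: [0.2, -0.6, 0.4]
width: 0.991
grip_force: 0.0
```

```bash
python3 - <<'E'
from fit import *
np.set_printoptions(precision=4,suppress=True)
s=read_state();c=calibration('wrist');save('wrist','w5.png');print(s['tool_pos'],s['tcp_rot'])
m=pick('wrist','tumbler_center',(.61,.206,.08))
print(fit({'w':m},{'w':c},lambda x,y:frust(x,y,0,.023,.105,.023),[.61,.206]))
E
```

```text
[0.6084 0.2059 0.2046] [ 3.14   -0.0001 -0.0083]
(array([0.6095, 0.2047]), np.float64(0.02892124652862549))
```

Emit:
step_arm([
  [[0,0,0],[1,1,16],85],
  [[0,0,0],[0,0,20],85],
  [[0,0,0],[0,0,20],85],
  [[0,0,0],[0,0,0],85],
  [[0,0,0],[0,0,0],85],
])

```text
time: 12.48
tool_pos: [0.6111, 0.2052, 0.1515]
tcp_rot: [3.141, -0.0, -0.001]
wrist_force: [0.0, 0.9, -0.3]
width: 0.993
grip_force: 0.0
```

Emit:
step_arm([
  [[0,0,0],[0,0,0],38],
  [[0,0,0],[0,0,0],38],
  [[0,0,0],[0,0,0],38],
  [[0,0,0],[0,0,0],38],
  [[0,0,0],[0,0,0],38],
], grip_force=25)

```text
time: 12.9
tool_pos: [0.6123, 0.2055, 0.153]
tcp_rot: [-3.141, 0.0, -0.005]
wrist_force: [0.6, -1.1, 5.9]
width: 0.527
grip_force: 25.7
```

Emit:
step_arm([
  [[0,0,0],[0,0,0],38],
  [[0,0,0],[0,0,0],38],
])

```text
time: 13.07
tool_pos: [0.6123, 0.2055, 0.153]
tcp_rot: [-3.141, 0.0, -0.005]
wrist_force: [-0.3, -1.5, 5.8]
width: 0.525
grip_force: 25.7
```

Emit:
step_arm([
  [[0,0,0],[0,0,-15],38],
  [[0,0,0],[0,0,-35],38],
  [[0,0,0],[0,0,-35],38],
  [[0,0,0],[0,0,-20],38],
  [[0,0,0],[0,20,0],38],
])

```text
time: 13.48
tool_pos: [0.6142, 0.1886, 0.2633]
tcp_rot: [-3.137, -0.003, -0.018]
wrist_force: [0.9, -0.5, -0.5]
width: 0.526
grip_force: 26.0
```

Emit:
step_arm([
  [[0,0,0],[0,35,0],38],
  [[0,0,0],[0,35,0],38],
  [[0,0,0],[0,35,0],38],
  [[0,0,0],[0,35,0],38],
  [[0,0,0],[0,35,0],38],
])

```text
time: 13.9
tool_pos: [0.6106, 0.0089, 0.256]
tcp_rot: [-3.142, -0.0, -0.0]
wrist_force: [-0.1, 0.0, -0.9]
width: 0.53
grip_force: 26.0
```

Emit:
step_arm([
  [[0,0,0],[0,32,0],38],
  [[0,0,0],[0,0,0],38],
  [[0,0,0],[0,0,0],38],
  [[0,0,0],[0,0,0],38],
  [[0,0,0],[0,0,0],38],
])

```text
time: 14.32
tool_pos: [0.611, -0.0208, 0.2558]
tcp_rot: [-3.141, -0.001, 0.0]
wrist_force: [-0.0, 0.1, -0.6]
width: 0.529
grip_force: 26.0
```

```bash
python3 - <<'E'
from fit import *
np.set_printoptions(precision=4,suppress=True)
s=read_state();C={k:calibration(k) for k in('side','wrist')}
for k in C: save(k,k+'6.png')
p=s['tool_pos'];print(p,s['tcp_rot'],s['width'],s['grip_force'])
for k in C:
    m=pick(k,'tumbler_center',p-[0,0,.1]);print(k,m is not None and fit({k:m},C,lambda x,y:frust(x,y,p[2]-.153,.023,p[2]-.048,.023),list(p[:2])))
    m=pick(k,'beaker_center',(.61,-.022,.03));print(k,m is not None and fit({k:m},C,lambda x,y:frust(x,y,.006,.033,.076,.033),[.61,-.022]))
E
```

```text
[ 0.611  -0.0208  0.2558] [-3.1411 -0.0009  0.0004] 0.5294819935022682 26.019726488739252
side (array([ 0.6104, -0.0215]), np.float64(0.24990570545196533))
side (array([ 0.612 , -0.0186]), np.float64(0.1722341775894165))
wrist (array([ 0.6079, -0.0207]), np.float64(0.01852363348007202))
wrist (array([ 0.6115, -0.0217]), np.float64(0.4955906271934509))
```

View pics/wrist6.png

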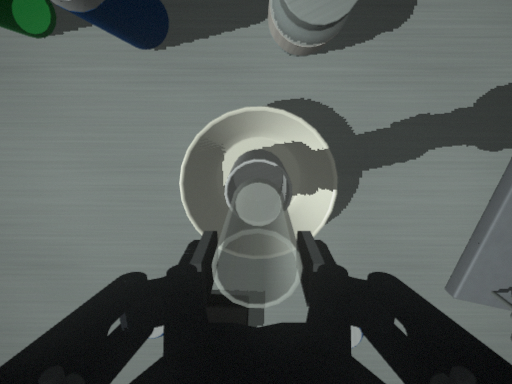

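Emit:
step_arm([
  [[0,0,0],[1.5,1,10],38],
  [[0,0,0],[0,0,20],38],
  [[0,0,0],[0,0,10],38],
  [[0,0,0],[0,0,10],38],
  [[0,0,0],[0,0,10],38],
])

```text
time: 15.03
tool_pos: [0.6122, -0.0227, 0.1944]
tcp_rot: [-3.141, 0.0, 0.002]
wrist_force: [0.2, -0.2, -0.7]
width: 0.526
grip_force: 26.0
```

Emit:
step_arm([
  [[0,0,0],[0,0,10],38],
  [[0,0,0],[0,0,10],38],
  [[0,0,0],[0,0,8],38],
  [[0,0,0],[0,0,0],38],
  [[0,0,0],[0,0,0],38],
])

```text
time: 15.45
tool_pos: [0.6122, -0.0228, 0.1672]
tcp_rot: [-3.141, 0.0, 0.002]
wrist_force: [0.9, 0.2, -0.0]
width: 0.531
grip_force: 26.0
```

Emit:
step_arm([
  [[0,0,0],[0,0,3],38],
  [[0,0,0],[0,0,1],38],
  [[0,0,0],[0,0,1],38],
  [[0,0,0],[0,0,0],38],
  [[0,0,0],[0,0,0],38],
])

```text
time: 15.87
tool_pos: [0.6127, -0.0228, 0.1632]
tcp_rot: [3.142, -0.0, 0.001]
wrist_force: [0.9, 0.2, -0.8]
width: 0.53
grip_force: 26.0
```

Emit:
step_arm([
  [[0,0,0],[0,0,1],38],
  [[0,0,0],[0,0,1],38],
  [[0,0,0],[0,0,0],38],
  [[0,0,0],[0,0,0],38],
])

```text
time: 16.2
tool_pos: [0.6132, -0.0229, 0.1621]
tcp_rot: [3.141, -0.0, 0.003]
wrist_force: [-0.8, -0.3, 4.8]
width: 0.53
grip_force: 26.5
```

Emit:
step_arm([
  [[0,0,0],[0,0,0],85],
  [[0,0,0],[0,0,0],85],
  [[0,0,0],[0,0,0],85],
  [[0,0,0],[0,0,0],85],
  [[0,0,0],[0,0,0],85],
])

```text
time: 16.62
tool_pos: [0.6123, -0.0227, 0.1605]
tcp_rot: [-3.142, 0.0, 0.001]
wrist_force: [-0.4, 0.2, -0.2]
width: 0.995
grip_force: 0.0
```

Emit:
step_arm([
  [[0,0,0],[0,0,-15],85],
  [[0,0,0],[0,0,-25],85],
  [[0,0,0],[0,0,-35],85],
  [[0,0,0],[0,0,-35],85],
  [[0,0,0],[0,0,-10],85],
])

```text
time: 17.03
tool_pos: [0.6151, -0.0229, 0.2874]
tcp_rot: [3.141, -0.0, 0.015]
wrist_force: [2.4, -0.1, 1.6]
width: 0.993
grip_force: 0.0
```

Emit:
step_arm([
  [[0,0,0],[-10,20,0],85],
  [[0,0,0],[-15,30,0],85],
  [[0,0,0],[-15,35,0],85],
  [[0,0,0],[-15,35,0],85],
  [[0,0,0],[-15,35,0],85],
])

```text
time: 17.45
tool_pos: [0.5415, -0.1787, 0.2805]
tcp_rot: [-3.142, -0.001, 0.0]
wrist_force: [0.5, 0.1, 0.0]
width: 0.996
grip_force: 0.0
```

Emit:
step_arm([
  [[0,0,0],[-15,35,0],85],
  [[0,0,0],[-15,35,0],85],
  [[0,0,0],[-15,35,0],85],
  [[0,0,0],[-15,30,0],85],
  [[0,0,0],[0,0,0],85],
])

```text
time: 17.87
tool_pos: [0.4798, -0.3175, 0.2804]
tcp_rot: [3.139, -0.008, -0.003]
wrist_force: [-0.1, 1.2, 0.5]
width: 0.998
grip_force: 0.0
```

Emit:
step_arm([
  [[0,0,0.1],[0,0,0],85],
  [[0,0,0.1],[0,0,0],85],
  [[0,0,0.05],[0,0,0],85],
  [[0,0,0],[0,0,0],85],
  [[0,0,0],[0,0,0],85],
])

```text
time: 18.28
tool_pos: [0.4826, -0.3122, 0.2805]
tcp_rot: [-3.117, 0.389, 0.001]
wrist_force: [0.2, 0.5, 0.6]
width: 1.0
grip_force: 0.0
```

```bash
python3 - <<'E'
from fit import *
np.set_printoptions(precision=4,suppress=True)
s=read_state();C={k:calibration(k) for k in('top','side','wrist')}
for k in C: save(k,k+'7.png')
p=s['tool_pos'];print(p,s['tcp_rot'],s['q'])
for k in ('top','side'):
    m=pick(k,'tumbler_center',(.61,-.022,.1));print(k,m is not None and fit({k:m},C,lambda x,y:frust(x,y,.009,.023,.114,.023),[.61,-.022]))
for k in C:
  for n in ('can_center','can_mouth','collar_mouth'):
    print(k,n,[(round(o['score'],2),onz(C[k],o['at'][::-1],.085)) for o in tip_of(k,n)[:3]])
b=[cv2.imread('pics/%s7.png'%k) for k in('side','wrist')]
cv2.imwrite('pics/v7.png',cv2.resize(np.vstack([b[0][90:270],b[1]]),None,fx=1,fy=1))
E
```

```text
[ 0.4826 -0.3122  0.2805] [-3.1169  0.3891  0.0008] [-0.6177  0.092   1.8489  0.0002  1.2014  1.2014]
top (array([ 0.6109, -0.0263]), np.float64(0.17182910442352295))
side (array([ 0.6139, -0.0264]), np.float64(0.3902045488357544))
top can_center [(0.9, array([ 0.4941, -0.3578,  0.085 ]))]
top can_mouth [(0.71, array([ 0.4259, -0.3437,  0.085 ]))]
top collar_mouth [(0.73, array([ 0.5304, -0.3545,  0.085 ])), (0.23, array([0.4155, 0.1277, 0.085 ]))]
side can_center [(0.69, array([ 0.4867, -0.3511,  0.085 ]))]
side can_mouth [(0.75, array([ 0.4217, -0.3319,  0.085 ])), (0.42, array([0.3901, 0.0987, 0.085 ]))]
side collar_mouth [(0.67, array([ 0.5259, -0.3629,  0.085 ]))]
wrist can_center [(0.3, array([ 0.427 , -0.1848,  0.085 ]))]
wrist can_mouth [(0.9, array([ 0.424 , -0.3387,  0.085 ]))]
wrist collar_mouth [(0.78, array([ 0.519 , -0.3633,  0.085 ]))]
```

View pics/v7.png

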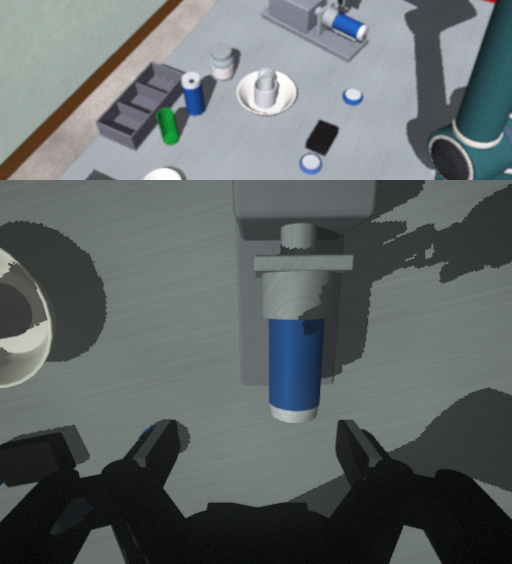

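The crop shows the tumbler standing in the beaker in the bowl (267,90), and the can and crusher nearly aligned with the gripper. Next I fit the can's visible part.

```bash
python3 - <<'E'
from fit import *
np.set_printoptions(precision=4,suppress=True)
C={k:calibration(k) for k in('top','side','wrist')}
M={}
for k in C:
    read_camera(k); m=pick(k,'can_center',(.47,-.35,.1))
    if m is None: print(k,None); continue
    M[k]=m; print(k,fit({k:m},C,lambda x,y,w:lying(x,y,w,L1=.034),[.489,-.3554,-.25],.02))
M.pop('top',0)
if len(M)>1: print(fit(M,C,lambda x,y,w:lying(x,y,w,L1=.034),[.489,-.3554,-.25],.02))
E
```

```text
top (array([ 0.4889, -0.3553, -0.2391]), np.float64(0.4243960976600647))
side (array([ 0.4919, -0.3509, -0.2448]), np.float64(0.05737215280532837))
wrist (array([ 0.4865, -0.3525, -0.2458]), np.float64(0.06514382362365723))
(array([ 0.4907, -0.3534, -0.2435]), np.float64(0.08828741312026978))
```

Emit:
step_arm([
  [[0,0,0],[12,19,0],85],
  [[0,0,0],[0,19,15],85],
  [[0,0,0],[0,0,25],85],
  [[0,0,0],[0,0,20],85],
  [[0,0,0],[0,0,0],85],
])

```text
time: 19.7
tool_pos: [0.4823, -0.3511, 0.2158]
tcp_rot: [-3.112, 0.392, 0.012]
wrist_force: [-1.5, 0.3, -1.0]
width: 0.998
grip_force: 0.0
```

Emit:
step_arm([
  [[0,0,0],[0,0,0],85],
  [[0,0,0],[0,0,0],85],
])

```text
time: 19.87
tool_pos: [0.4852, -0.3527, 0.2219]
tcp_rot: [3.116, -0.392, 0.002]
wrist_force: [-0.5, -0.8, 0.5]
width: 0.993
grip_force: 0.0
```

```bash
python3 - <<'E'
from fit import *
np.set_printoptions(precision=4,suppress=True)
c=calibration('wrist');s=read_state();save('wrist','w8.png');m=pick('wrist','can_center',(.47,-.35,.1))
print(s['tool_pos'],s['tcp_rot'])
for L in (.03,.036):
  print(m is not None and fit({'wrist':m},{'wrist':c},lambda x,y,w:lying(x,y,w,L1=L),[.489,-.3554,-.25],.02))
print(look_for('wrist','can_center')[:2])
E
```

```text
[ 0.4852 -0.3527  0.2219] [ 3.1165 -0.3916  0.0016]
(array([ 0.4861, -0.3522, -0.2378]), np.float64(0.07762569189071655))
(array([ 0.4802, -0.3507, -0.2392]), np.float64(0.11730527877807617))
[{'extent': [220.8, 163.5, 288.9, 290.7], 'score': 0.93}]
```

View pics/w8.png

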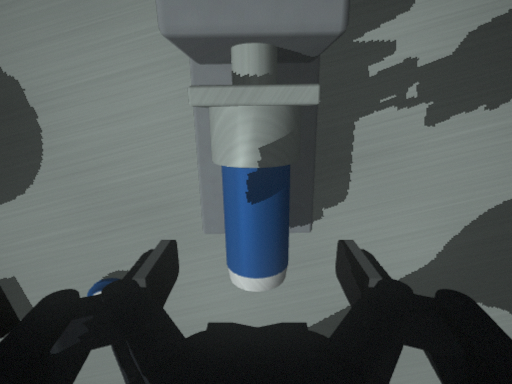

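The can runs down the middle of the gripper (256,165–290), so I'm descending.

Emit:
step_arm([
  [[0,0,0],[0,0,20],85],
  [[0,0,0],[0,0,25],85],
  [[0,0,0],[0,0,25],85],
  [[0,0,0],[0,0,15],85],
  [[0,0,0],[0,0,0],85],
])

```text
time: 20.43
tool_pos: [0.4831, -0.351, 0.133]
tcp_rot: [-3.114, 0.391, 0.007]
wrist_force: [-0.1, 0.5, -1.3]
width: 0.995
grip_force: 0.0
```

Emit:
step_arm([
  [[0,0,0],[0,0,0],45],
  [[0,0,0],[0,0,0],45],
  [[0,0,0],[0,0,0],45],
  [[0,0,0],[0,0,0],45],
  [[0,0,0],[0,0,0],45],
], grip_force=30)

```text
time: 20.85
tool_pos: [0.4862, -0.3529, 0.1384]
tcp_rot: [3.116, -0.392, 0.006]
wrist_force: [0.9, 3.7, 7.1]
width: 0.609
grip_force: 31.9
```

Emit:
step_arm([
  [[0,0,0],[0,0,0],45],
  [[0,0,0],[0,0,0],45],
])

```text
time: 21.02
tool_pos: [0.4862, -0.3529, 0.1384]
tcp_rot: [3.116, -0.392, 0.006]
wrist_force: [0.6, 3.1, 6.2]
width: 0.61
grip_force: 31.9
```

Emit:
step_arm([
  [[0,0,0],[-4,0,-1],45],
  [[0,0,0],[-12,0,0],45],
  [[0,0,0],[-15,0,0],45],
  [[0,0,0],[-15,0,0],45],
  [[0,0,0],[-14,0,0],45],
])

```text
time: 21.43
tool_pos: [0.4263, -0.3381, 0.1381]
tcp_rot: [3.115, -0.392, 0.004]
wrist_force: [1.5, -0.7, 3.1]
width: 0.609
grip_force: 31.6
```

Emit:
step_arm([
  [[0,0,0],[0,0,0],45],
  [[0,0,0],[0,0,-15],45],
  [[0,0,0],[0,0,-30],45],
  [[0,0,0],[0,0,-35],45],
  [[0,0,0],[0,0,-35],45],
])

```text
time: 21.85
tool_pos: [0.4247, -0.337, 0.2518]
tcp_rot: [-3.116, 0.392, 0.005]
wrist_force: [0.4, -1.0, 0.2]
width: 0.613
grip_force: 31.5
```

Emit:
step_arm([
  [[0,0,0],[0,0,-35],45],
  [[0,0,0],[0,0,-20],45],
  [[0,0,0],[0,0,0],45],
  [[0,0,0],[0,0,0],45],
  [[0,0,0],[0,0,0],45],
])

```text
time: 22.27
tool_pos: [0.4254, -0.3371, 0.3054]
tcp_rot: [-3.116, 0.392, 0.003]
wrist_force: [0.3, 0.6, -0.7]
width: 0.612
grip_force: 31.5
```

```bash
python3 - <<'E'
from fit import *
np.set_printoptions(precision=4,suppress=True)
s=read_state();save('side','s9.png');save('wrist','w9.png');p=s['tool_pos'];print(p,s['tcp_rot'],s['q'],s['width'],s['grip_force'])
C={k:calibration(k) for k in('side','wrist')}
m=pick('side','can_center',p-[0,0,.054])
print(m is not None and fit({'side':m},C,lambda x,y,w:lying(x,y,w,z=p[2]-.054),[*p[:2],-.25],.02))
a=cv2.imread('pics/s9.png')[0:250,150:450];b=cv2.imread('pics/w9.png')
cv2.imwrite('pics/v9.png',np.hstack([cv2.resize(a,(461,384)),b])[:, :800])
E
```

```text
[ 0.4254 -0.3371  0.3054] [-3.116   0.3923  0.0035] [-0.7158  0.014   1.8839 -0.0004  1.246   1.1056] 0.6117628756286524 31.53584361076355
(array([ 0.4285, -0.3366, -0.2379]), np.float64(0.30193769931793213))
```

View pics/v9.png

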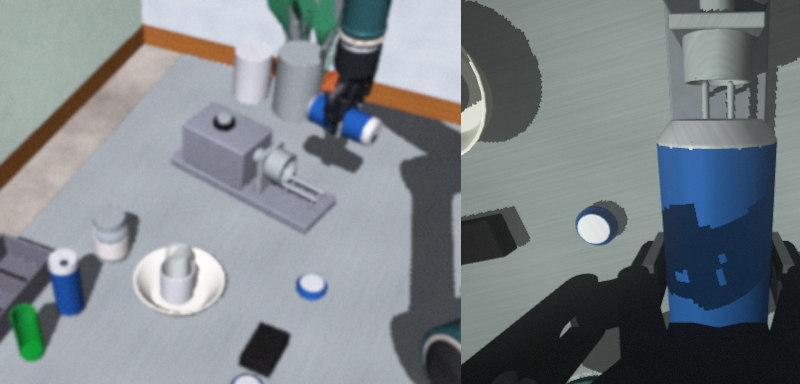

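The can is out of the collar, level and firmly held: side view (345,120) in the crop. Turning and moving over the bowl.

Emit:
step_arm([
  [[0,0,-0.08],[0,0,0],45],
  [[0,0,-0.08],[0,0,0],45],
  [[0,0,-0.09],[0,0,0],45],
  [[0,0,0],[0,0,0],45],
  [[0,0,0],[10,-16,0],45],
])

```text
time: 22.83
tool_pos: [0.4352, -0.323, 0.3054]
tcp_rot: [-3.142, 0.008, 0.004]
wrist_force: [0.4, -1.1, 0.4]
width: 0.613
grip_force: 31.5
```

Emit:
step_arm([
  [[0,0,0],[18,-30,0],45],
  [[0,0,0],[18,-30,0],45],
  [[0,0,0],[18,-30,0],45],
  [[0,0,0],[18,-30,0],45],
  [[0,0,0],[18,-30,0],45],
])

```text
time: 23.25
tool_pos: [0.5268, -0.1701, 0.3057]
tcp_rot: [-3.141, 0.005, 0.003]
wrist_force: [0.6, 0.6, -1.2]
width: 0.607
grip_force: 31.5
```

Emit:
step_arm([
  [[0,0,0],[18,-30,0],45],
  [[0,0,0],[18,-30,0],45],
  [[0,0,0],[18,-30,0],45],
  [[0,0,0],[18,-30,0],45],
  [[0,0,0],[18,-26,0],45],
])

```text
time: 23.67
tool_pos: [0.6168, -0.0235, 0.3055]
tcp_rot: [-3.141, 0.004, 0.003]
wrist_force: [0.9, -0.3, -0.6]
width: 0.608
grip_force: 31.6
```

Emit:
step_arm([
  [[0,0,0],[0,0,0],45],
  [[0,0.05,0],[0,0,0],45],
  [[0,0.08,0],[0,0,0],45],
  [[0,0.1,0],[0,0,0],45],
  [[0,0.1,0],[0,0,0],45],
])

```text
time: 24.08
tool_pos: [0.6166, -0.0259, 0.306]
tcp_rot: [3.098, -0.004, 0.521]
wrist_force: [0.1, 0.6, -0.6]
width: 0.609
grip_force: 31.6
```

Emit:
step_arm([
  [[0,0.1,0],[0,0,0],45],
  [[0,0.1,0],[0,0,0],45],
  [[0,0.1,0],[0,0,0],45],
  [[0,0.1,0],[0,0,0],45],
  [[0,0.07,0],[0,0,0],45],
])

```text
time: 24.5
tool_pos: [0.6148, -0.0262, 0.305]
tcp_rot: [2.892, -0.004, 1.225]
wrist_force: [0.5, 0.7, -1.0]
width: 0.608
grip_force: 31.6
```

Emit:
step_arm([
  [[0,0,0],[0,0,0],45],
  [[0,0,0],[0,0,0],45],
  [[0,0,0],[0,0,0],45],
])

```text
time: 24.75
tool_pos: [0.6168, -0.026, 0.307]
tcp_rot: [-2.894, 0.002, -1.221]
wrist_force: [-0.3, 0.0, 0.0]
width: 0.613
grip_force: 31.6
```

```bash
python3 - <<'E'
from fit import *
from scipy.spatial.transform import Rotation as Ro
np.set_printoptions(precision=4,suppress=True)
s=read_state();save('side','s10.png');p=s['tool_pos'];R=Ro.from_rotvec(s['tcp_rot']).as_matrix();print(p,s['q'])
mth=p+R@[-.064,0,.053];print('mouth',mth,'tilt',np.degrees(np.arcsin(R[2,0])))
print('tool shift for target',R.T@(np.array([.610,-.0225,.185])-mth))
c=calibration('side');print('net',[(o['score'],o['at'][::-1]) for o in tip_of('side','can_mouth')[:2]],'pred',proj(c,mth))
cv2.imwrite('pics/v10.png',cv2.resize(cv2.imread('pics/s10.png')[60:260,160:400],(720,600)))
E
```

```text
[ 0.6168 -0.026   0.307 ] [-0.1208 -0.1653  2.2064  0.2792  0.3171  1.2213]
mouth [ 0.6101 -0.0259  0.2242] tilt 45.748970805400326
tool shift for target [-0.0282 -0.0034  0.0272]
net [(0.97, [263.9, 136.1])] pred [265.7574 133.1722]
```

View pics/v10.png

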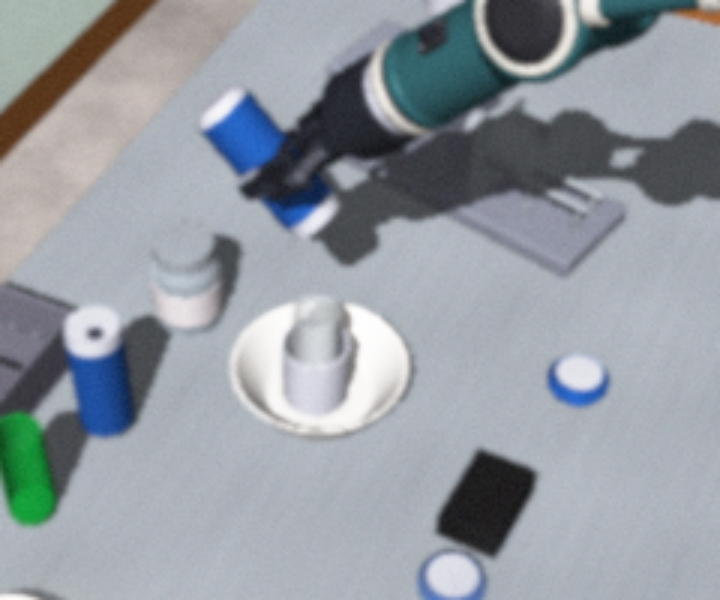

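The can is tipped about 46° mouth-down, with its mouth at (315,215) above the tumbler at (322,315). Lowering by about 39 mm.

Emit:
step_arm([
  [[0,0,0],[-7,-1,7],45],
  [[0,0,0],[-7,-1,7],45],
  [[0,0,0],[-7,-1,7],45],
  [[0,0,0],[-7,0,6],45],
  [[0,0,0],[0,0,0],45],
])

```text
time: 25.27
tool_pos: [0.6146, -0.0221, 0.2631]
tcp_rot: [-2.897, 0.0, -1.212]
wrist_force: [-0.5, 0.1, -0.8]
width: 0.609
grip_force: 31.6
```

Emit:
step_arm([
  [[0,0,0],[0,0,0],45],
  [[0,0,0],[0,0,0],45],
  [[0,0,0],[0,0,0],45],
  [[0,0,0],[0,0,0],45],
  [[0,0,0],[0,0,0],45],
])

```text
time: 25.68
tool_pos: [0.6169, -0.0228, 0.2688]
tcp_rot: [2.893, -0.0, 1.225]
wrist_force: [-0.6, -0.1, 0.5]
width: 0.611
grip_force: 31.6
```

```bash
python3 - <<'E'
from fit import *
from scipy.spatial.transform import Rotation as Ro
np.set_printoptions(precision=4,suppress=True)
s=read_state();read_camera('side');c=calibration('side');p=s['tool_pos'];R=Ro.from_rotvec(s['tcp_rot']).as_matrix()
mth=p+R@[-.064,0,.053];print('mouth',mth,'tilt',np.degrees(np.arcsin(R[2,0])),s['joint_vel'],s['grip_force'])
o=tip_of('side','can_mouth')[:2];print([(x['score'],x['at'][::-1]) for x in o],proj(c,mth))
r=tip_of('side','tumbler_rim')[:3];print([(x['score'],onz(c,x['at'][::-1],.114)) for x in r])
E
```

```text
mouth [ 0.6104 -0.0228  0.186 ] tilt 45.908794903596515 [ 0.0005 -0.0001  0.0047  0.0001  0.0031 -0.0008] 31.614067554473877
[(0.66, [268.8, 145.3])] [265.1431 144.7224]
[(0.91, array([ 0.6198, -0.021 ,  0.114 ])), (0.78, array([0.7946, 0.2151, 0.114 ]))]
```

Everything agrees: mouth at z 0.186, within 10 mm of the tumbler's axis, tilt 46°, arm still. Handing in.

```bash
python3 -c "
from workcell import *
print(finish_job())"
```

```text
the job is handed in; nothing more can be done
None
```

I handed the job in, though no verdict came back: the beaker stands in the bowl with the tumbler inside it, and the gripper holds the can still, mouth-down at about 46° and about 70 mm above the tumbler's rim.

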